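Roll the rolling pin off the ruled field to the back of the pastry mat

TASK

Clear the printed field of the pastry mat for the next dough: with the fingertips on top of the rolling pin, roll it away from the robot until the whole barrel lies on the plain margin along the back of the mat, roughly parallel to the mat's back edge, and leave it there at rest. Only roll it from above: do not grip it, lift it, slide it without turning, or shove it from low down behind. The shakers, the jug and the spoon stay where they are.

Things in the scene. Friction and masses are not known exactly. Their poses are not given: they have to be found in the camera images.
- mat: Pale silicone pastry mat, 400 mm (x) by 500 mm (y), 2 mm thick, fixed flat on the wooden worktop. Origin: centre of its underside; x points away from the robot to the back edge (x = +200 mm), y to the left. A dark ruled field of 50 mm squares with circles is printed from x = -140 to +110 mm, y = -200 to +200 mm; behind it, x = +110 to +200 mm, is a plain margin. Place and angle vary.
- margin (a point): Middle of the mat's plain back margin, on the upper face (2 mm above the worktop), 155 mm behind the mat's origin; axes as the mat's. The margin reaches 45 mm from it forward and back, 250 mm sideways.
- pin: One-piece beech rolling pin, about 0.4 kg, loose on the ruled field, within 6 degrees of parallel to the mat's back edge. Barrel 50 mm diameter, 220 mm long; fixed handles to 29 mm thick clear the mat; 400 mm overall. Origin: its centre, on the axis, 27 mm above the worktop (barrel's top 52 mm). y runs along the pin, x and z turn as it rolls. Its axis starts 110 to 145 mm in front of point margin.
- barrel_left (a point): Centre of the barrel's end face on the pin's +y side (left): on the axis, 110 mm from the pin's origin. Fingers that press on the barrel's top and move across it carry the pin along at half their own travel, and it turns as it goes.
- barrel_right (a point): Centre of the barrel's end face on the pin's -y side (right): on the axis, 110 mm from the pin's origin. The soft mat resists rolling: let go at a slow roll, the pin stops within some millimetres and stays where it is left.
- shaker_a: White ceramic table shaker with a domed steel cap, 46 mm diameter, 92 mm high, standing behind the mat's back edge. Origin at the centre of its underside. Leave it alone.
- shaker_b: A second shaker of the same shape and size, standing beside the first behind the mat. Origin at the centre of its underside. Leave it alone.
- jug: White plastic measuring jug, open, 110 mm diameter at the rim, 150 mm high, with a handle reaching 98 mm from its axis, standing at one side of the mat. Origin at the centre of its underside. Leave it alone.
- spoon: Black plastic serving spoon lying on the worktop at the other side of the mat, along x. Origin under its middle. Leave it alone.

How it is judged:
By the outcome, as a careful person would: the job done as asked, in the order asked, and still so for the second after the job is handed in, with the robot touching nothing.
It also fails if it takes over 54 s, if anything falls off the work surface, if the arm or the gripper's body presses on something with over 40 N, if the wrist force passes 120 N, or if a joint passes its speed limit or range.

ROBOT

A 6-joint arm with a two-finger parallel gripper is mounted at the origin on the work surface. World frame = base frame: x ahead of the robot, y to its left, z up, the work surface at z = 0. Lengths are in m, angles in rad, forces in N, time in s.
With the tool pointing down it reaches from about 0.35 to 0.775 m from the base axis. Payload 5.5 kg.
Tool frame: the origin (TCP) lies on the centre line of the jaws, within the pads' length; the fingertips stand 11 mm ahead of it and the grasp point (between the pads) lies 8 mm behind it (env.tip_extent is the distance from the TCP to the fingertips, in m); z points along the fingers, y is the line along which they close (so a half turn about z gives the same grasp; the last joint's range is limited). The gripper opens to 85 mm and grips with 20 to 120 N. Pads are 22 mm wide; open, the fingers measure 114 mm over their backs; the gripper's body (76 mm by 85 mm) begins 54 mm behind the grasp point. The pads swing forward as they close: fully open they stand 13 mm farther back than shut.
Start: joints at [1.21, 0.313, 0.046, 1.304, 0, 1.431], TCP at [0.126, 0.561, 0.242] pointing down, gripper open.
Joint ranges: [-2.76, 2.76], [-0.86, 1.69], [-1.03, 1.26], [-2.2, 2.34], [-1.47, 1.5], [-3.14, 3.14]. Speed limits (rad/s): [2.57, 2.57, 3.14, 3.14, 3.14, 3.14].

INTERFACE

Orientations are given as a unit quaternion [w, x, y, z].
In Python, from workcell import env gives the robot as it stands.
- The arm moves only by the shell command python3 -m jog 'ROWS' [FORCE]. ROWS is JSON, a list of rows, each a list of 5 numbers: the gripper's target within -1 to 1 (shut at 1, half-way at 0, fully open at -1), then the shift along the tool's x, y, z in m, then the turn about the tool's z in degrees. In form: [[fingers, tx, ty, tz, turn], ...]. A call has 1 to 5 rows; each row shifts and turns the commanded pose from where the row before left it, along the tool's axes as they then stand; what a row does not reach is not made up. A row lasts 1/12 s, in which the tool goes at most 41.7 mm and 7.16 degrees, less where a joint would pass 70% of its speed; a pose out of reach is approached as far as the arm can. A call is refused whole if a number of a shift passes 0.0417 or a number of a turn 7.16, either way. A call with a gripper value outside its range is refused whole. The fingers move at their own pace and stop on an object; FORCE is the grip in N (left out, the last holds). Time passes only in rows, so rows that do not move let the fingers close. It gives the time, the measured TCP pose, the force, the opening and the grip force at its end, in the units of the state.
- env.get_state(): the state, without advancing time (a new reading comes with each control period).
- env.read_camera(name): name is "scene" or "side" or "wrist"; returns a dict with "img" (400x640x3 uint8, red, green, blue), "fov_y" (degrees; the focal length in pixels is half the picture's height over the tangent of half this angle, whatever the lens; pixels are square), "cx", "cy" (the principal point, pixels), "D" ([k1, k2, p1, p2, k3] as OpenCV has them; the pictures are not rectified), "T" (4x4, takes a point from camera to world coordinates). Camera axes: x right, y up, looking along -z (the intrinsics and any distortion apply to the point x, -y, -z); pixel columns grow to the right and rows downward; lengths in m; the calibration is good to about 2 mm. A picture is of the moment at which its call begins. There is no depth.
- env.hand_in(): hands the job in; it is judged then, once.
The state is a dict: "clock": time; "joint_pos": joint angles; "qvel": joint speeds; "tau": joint torques, N m; "tcp_pos": TCP position; "orientation": TCP orientation; "wrist_force": force on the tool from outside, world axes, zero at the start; "ft_torque": the same for the moment, N m; "finger_gap": finger opening in m; "grip_force": force on a finger pad.
Only numpy, scipy, OpenCV 4.12 (cv2) and the standard library are available. Lean on these libraries where they do the work, as an engineer would, in place of code of your own. Each camera call takes 0.05 s, during which the arm holds its last target. There are 200 camera calls.

## Working session

There is one attempt and no reset: what is moved stays moved. The work goes in short steps, Python scripts to look and compute and a shell command to move; the robot and the scene stay as the last step left them, time stands still between calls to the robot, and variables do not carry over. Pictures are saved under pics/ and viewed, at most 10 in all, crops included, and the job is handed in when it is done.

```bash
mkdir -p pics; ls; cat > h.py <<'E'
import numpy as np,cv2
from workcell import env
def cam(n):
    c=env.read_camera(n); f=200/np.tan(np.radians(c["fov_y"])/2)
    c["K"]=np.array([[f,0,c["cx"]],[0,f,c["cy"]],[0,0,1]]);c["D"]=np.array(c["D"],float);c["T"]=np.array(c["T"]);return c
def save(c,p): cv2.imwrite(p,c["img"][:,:,::-1])
def ray(c,px,z):
    p=cv2.undistortPoints(np.array(px,float).reshape(-1,1,2),c["K"],c["D"])[:,0]
    d=np.c_[p[:,0],-p[:,1],-np.ones(len(p))]@c["T"][:3,:3].T; o=c["T"][:3,3]
    return o+d*((z-o[2])/d[:,2])[:,None]
def proj(c,P):
    q=(np.atleast_2d(P)-c["T"][:3,3])@c["T"][:3,:3]; q=q*[1,-1,-1]
    return cv2.projectPoints(q,np.zeros(3),np.zeros(3),c["K"],c["D"])[0][:,0]
E
python3 - <<'E'
from h import *
for n in("scene","side"):
    c=cam(n);save(c,f"pics/{n}0.png");print(c["T"].round(3).tolist())
s=env.get_state();print(s["tcp_pos"],s["orientation"],s["clock"],env.tip_extent)
E
```

```text
pics
[[-0.853, -0.291, 0.434, 1.072], [0.522, -0.462, 0.717, 0.895], [-0.008, 0.838, 0.546, 0.671], [0.0, 0.0, 0.0, 1.0]]
[[0.971, 0.112, -0.212, 0.334], [-0.239, 0.534, -0.811, -0.923], [0.023, 0.838, 0.545, 0.688], [0.0, 0.0, 0.0, 1.0]]
[0.12577538 0.56062498 0.24148714] [-2.02842680e-04  1.10175195e-01  9.93911832e-01 -8.09385179e-04] 0.1 0.011
```

View pics/scene0.png

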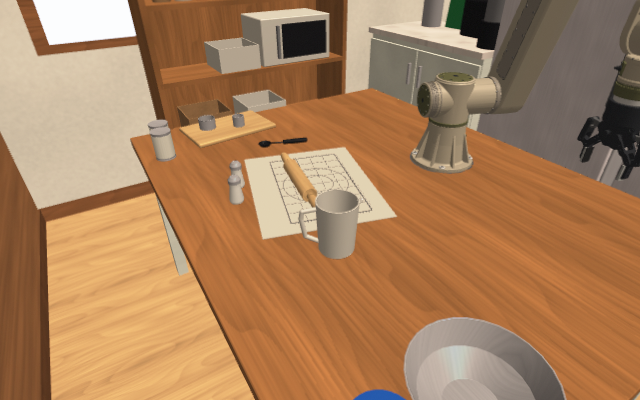

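View pics/side0.png

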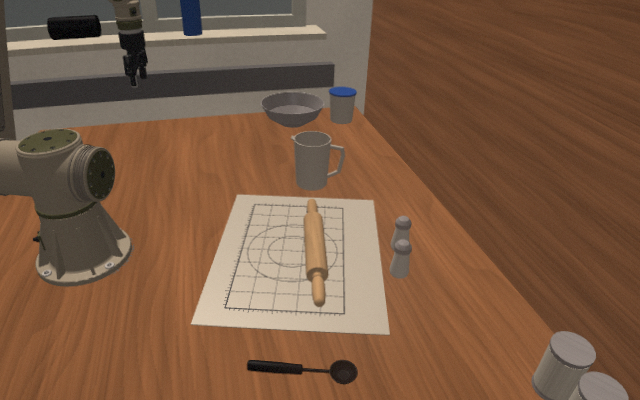

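The side view shows the mat's corners near (232,195), (378,199), (388,325) and (205,320), with the barrel from about (314,212) to (317,280). The shakers are at (401,240) and (400,265).

```bash
python3 - <<'E'
from h import *
c=cam("side")
im=c["img"];a=im[185:335,195:415]
cv2.imwrite("pics/crop.png",cv2.resize(a,None,fx=3.6,fy=3.6,interpolation=cv2.INTER_CUBIC)[:,:,::-1])
P=ray(c,[(232,195),(378,199),(388,325),(205,320)],.002);print(P.round(3).tolist())
for i in range(4):print(np.linalg.norm(P[i]-P[i-1]))
print(ray(c,[(314,212),(317,280)],.035).round(3).tolist())
print(ray(c,[(401,248),(400,275)],0).round(3).tolist())
E
```

```text
[[0.378, 0.195, 0.002], [0.791, 0.087, 0.002], [0.641, -0.368, 0.002], [0.282, -0.275, 0.002]]
0.47994065940207226
0.4266859400852679
0.4793201780735959
0.3710407581860012
[[0.579, 0.012, 0.035], [0.523, -0.242, 0.035]]
[[0.767, -0.139, 0.0], [0.725, -0.232, 0.0]]
```

View pics/crop.png

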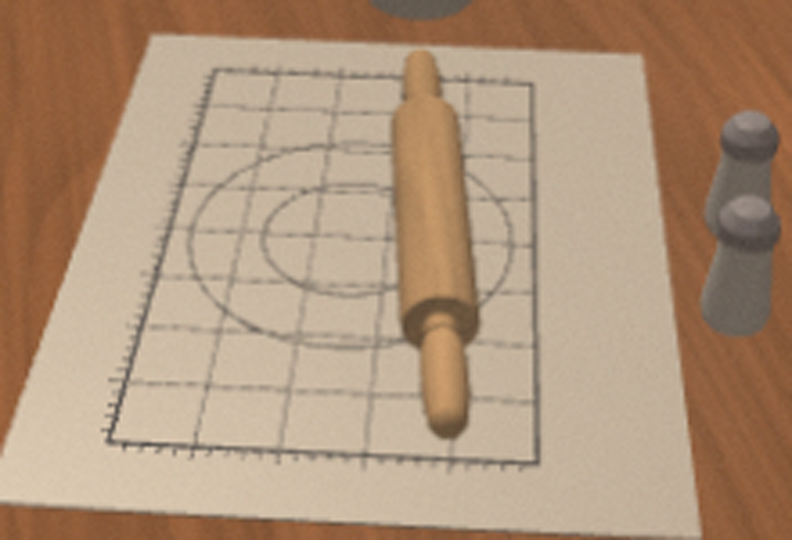

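```bash
python3 - <<'E'
from h import *
from scipy.optimize import least_squares
for n in("side","scene"):
    c=cam(n);print(n,c["fov_y"],c["cx"],c["cy"],c["D"])
    R=c["T"][:3,:3];print(np.abs(R@R.T-np.eye(3)).max(),np.linalg.det(R))
    px=[(232,195),(378,199),(388,325),(205,320)]
    if n=="side":print(proj(c,ray(c,px,.002)))
    if n=="side":
        o=np.array([195,185]);q=lambda x,y:(x/3.6+195-.4,y/3.6+185-.4)
        px=np.array([q(151,35),q(641,53),q(700,538),q(216,70),q(533,84),q(538,463),q(108,442)])
        M=np.array([(-.2,.25),(.2,.25),(.2,-.25),(-.14,.2),(.11,.2),(.11,-.2),(-.14,-.2)])
    else: continue
    def W(p):
        k,s=np.cos(p[2]),np.sin(p[2]);return np.c_[M@np.array([[k,s],[-s,k]])+p[:2],np.full(len(M),.002)]
    r=least_squares(lambda p:(proj(c,W(p))-px).ravel(),[.52,-.09,0]);print(r.x,r.fun.reshape(-1,2).round(1).tolist())
    # same but free pixel-free camera: solvePnP check
    ok,rv,tv=cv2.solvePnP(np.c_[M,np.full(len(M),.0)],px,c["K"],c["D"]);Rm=cv2.Rodrigues(rv)[0]
    print("pnp z/dist",(-Rm.T@tv).ravel(),np.linalg.norm(tv), c["T"][:3,3])
    print((cv2.projectPoints(np.c_[M,np.zeros(len(M))],rv,tv,c["K"],c["D"])[0][:,0]-px).round(1).tolist())
    print("mat up in cam (y up,-z)",Rm[:,2]*[1,-1,-1],"world up in cam",R[2])
E
```

```text
side 48.64658268037102 313.91903889821896 204.2621429421968 [-0.08027174  0.          0.          0.          0.        ]
2.220446049250313e-16 1.0000000000000002
[[232.         195.        ]
 [378.         199.        ]
 [388.         325.        ]
 [205.00000001 319.99999999]]
[ 0.51362192 -0.09561205 -0.28561189] [[0.0, -0.8], [0.4, 0.0], [0.6, 0.3], [-0.4, -0.4], [-0.3, -0.5], [-0.1, 0.3], [-0.2, -0.0]]
pnp z/dist [ 0.06402803 -0.84754193  0.68725327] 1.0930434412250014 [ 0.33410677 -0.92268151  0.68772328]
[[0.3, -0.2], [0.3, 0.2], [0.2, -0.1], [-0.2, 0.1], [-0.4, -0.2], [-0.3, 0.1], [0.1, 0.1]]
mat up in cam (y up,-z) [0.01885643 0.83889439 0.5439675 ] world up in cam [0.02269287 0.83809553 0.5450513 ]
scene 54.31538864751068 320.3081474310612 201.22523207146256 [-0.00811312  0.          0.          0.          0.        ]
2.220446049250313e-16 1.0
```

```bash
cat >> h.py <<'E'
MX,MY,MW=.51362,-.09561,-.28561
k,s=np.cos(MW),np.sin(MW);RM=np.array([[k,-s],[s,k]])
def tomat(P): return (np.atleast_2d(P)[:,:2]-[MX,MY])@RM
def fromat(P): return np.atleast_2d(P)@RM.T+[MX,MY]
E
python3 - <<'E'
from h import *
c=cam("side");q=lambda x,y:(x/3.6+195-.4,y/3.6+185-.4)
P=ray(c,[q(426,107),q(440,326),q(422,55),q(446,430)],.027);print(P.round(4).tolist());m=tomat(P);print(m.round(4).tolist())
print("len",np.linalg.norm(P[2]-P[3]))
d=P[2]-P[3];ce=(P[2]+P[3])/2;print("centre",ce,tomat(ce),"yaw",np.degrees(np.arctan2(-d[0],d[1])),"bar",np.degrees(np.arctan2(-(P[0]-P[1])[0],(P[0]-P[1])[1])))
print("shakers",tomat(ray(c,[q(742,228),q(736,325)],0)), "margin",fromat([[.155,0]]))
from scipy.spatial.transform import Rotation as R
s=env.get_state();o=s["orientation"];print(R.from_quat([o[1],o[2],o[3],o[0]]).as_matrix().round(3),s["finger_gap"])
E
```

```text
[[0.577, 0.0137, 0.027], [0.5292, -0.2188, 0.027], [0.5909, 0.0835, 0.027], [0.5112, -0.3041, 0.027]]
[[0.0301, 0.1227], [0.0496, -0.1138], [0.0237, 0.1936], [0.0564, -0.2007]]
len 0.39571024068060306
centre [ 0.55104814 -0.11030763  0.027     ] [[ 0.04005287 -0.00355712]] yaw -11.614388580203764 bar -11.636548357751684
shakers [[ 0.25484075  0.0302744 ]
 [ 0.23913184 -0.07052873]] margin [[ 0.66234095 -0.13928013]]
[[-0.976  0.219 -0.   ]
 [ 0.219  0.976 -0.   ]
 [ 0.    -0.001 -1.   ]] 0.08564459044180296
```

The fit puts the pin's centre at (0.551,-0.110), at mat x = 0.040, yawed -11.6° against the mat's -16.4°. I'll keep the fingers open and spread along the pin, and carry it in several short strokes.

```bash
python3 -m jog '[[-1,-0.0276,-0.0281,0,-1],[-1,-0.0276,-0.0281,0,0],[-1,-0.0276,-0.0281,0,0],[-1,-0.0276,-0.0281,0,0],[-1,-0.0276,-0.0281,0,0]]' >/dev/null
python3 -m jog '[[-1,-0.0276,-0.0281,0,0],[-1,-0.0276,-0.0281,0,0],[-1,-0.0276,-0.0281,0,0],[-1,-0.0276,-0.0281,0,0],[-1,-0.0276,-0.0281,0,0]]'
python3 -m jog '[[-1,-0.0276,-0.0281,0,0],[-1,-0.0276,-0.0281,0,0],[-1,-0.0276,-0.0281,0,0],[-1,-0.0276,-0.0281,0,0],[-1,-0.0276,-0.0281,0,0]]' >/dev/null
python3 -m jog '[[-1,-0.0276,-0.0281,0,0],[-1,-0.0276,-0.0281,0,0],[-1,-0.0276,-0.0281,0,0],[-1,-0.0276,-0.0281,0,0],[-1,-0.0276,-0.0281,0,0]]'
python3 -m jog '[[-1,0,0,0.025,0],[-1,0,0,0.025,0],[-1,0,0,0.025,0],[-1,0,0,0.02,0],[-1,0,0,0,0]]'
python3 - <<'E'
from h import *
c=cam("wrist");save(c,"pics/w1.png");s=env.get_state()
from scipy.spatial.transform import Rotation as R
o=s["orientation"];M=R.from_quat([o[1],o[2],o[3],o[0]]).as_matrix()
print(s["tcp_pos"],np.degrees(np.arctan2(-M[0,1],M[1,1])),s["wrist_force"])
E
```

```text
clock: 1.13
tcp_pos: [0.3395, 0.2281, 0.2426]
orientation: [0.0, 0.101, 0.995, 0.0]
wrist_force: [0.5, 0.3, -0.2]
finger_gap: 0.0854
grip_force: 0.0
clock: 1.97
tcp_pos: [0.5532, -0.1031, 0.2423]
orientation: [0.0, 0.102, 0.995, 0.0]
wrist_force: [-0.1, 1.2, -0.1]
finger_gap: 0.0856
grip_force: 0.0
clock: 2.38
tcp_pos: [0.5496, -0.1005, 0.1428]
orientation: [-0.004, 0.102, 0.995, 0.001]
wrist_force: [-1.3, -0.2, -0.5]
finger_gap: 0.0854
grip_force: 0.0
[ 0.55069031 -0.10072718  0.14511873] -11.665632698332304 [-0.95164467  0.71451257  1.33809355]
```

View pics/w1.png

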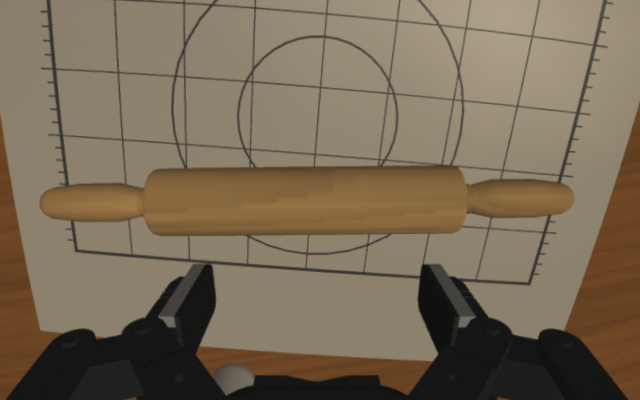

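The wrist view shows the pin parallel to the tool. The barrel's midline runs from (148,203) to (464,199), and a shaker is at the lower edge, (235,380).

```bash
python3 - <<'E'
from h import *
c=cam("wrist")
P=ray(c,[(150,203),(462,199),(42,203),(574,197)],.030);print(P.round(4).tolist());print(tomat(P).round(4).tolist())
ce=(P[2]+P[3])/2;print(ce,tomat(ce),np.linalg.norm(P[2]-P[3]))
d=P[2]-P[3];d*=np.sign(d[1]);print(np.degrees(np.arctan2(-d[0],d[1])))
# roll offset of tcp vs pin
a=np.radians(-11.65);r=np.array([np.cos(a),np.sin(a)]);t=env.get_state()["tcp_pos"][:2];print((t-ce[:2])@r,(t-ce[:2])@[-r[1],r[0]])
# mat back corner check
print(tomat(ray(c,[(76,250),(530,284)],.002)))
E
```

```text
[[0.5296, -0.222, 0.03], [0.573, 0.0041, 0.03], [0.5125, -0.3054, 0.03], [0.589, 0.0894, 0.03]]
[[0.0509, -0.1167], [0.0289, 0.1124], [0.0581, -0.2016], [0.0202, 0.1988]]
[ 0.55075194 -0.10800484  0.03      ] [[ 0.03911988 -0.00143107]] 0.4021606440192524
-10.955742674574621
-0.0002014713302030016 0.007096969236156057
[[ 0.11089637 -0.19953808]
 [ 0.11126378  0.20552292]]
```

```bash
python3 -m jog '[[-1,0.009,-0.007,0.02,0],[-1,0,0,0.02,0],[-1,0,0,0.02,0],[-1,0,0,0.012,0],[-1,0,0,0,0]]'
python3 -m jog '[[-1,0,0,0.003,0],[-1,0,0,0.003,0],[-1,0,0,0.002,0],[-1,0,0,0,0],[-1,0,0,0,0]]'
```

```text
clock: 2.9
tcp_pos: [0.5418, -0.106, 0.0747]
orientation: [-0.001, 0.101, 0.995, 0.0]
wrist_force: [-1.8, 0.2, -0.4]
finger_gap: 0.0854
grip_force: 0.0
clock: 3.32
tcp_pos: [0.5427, -0.1063, 0.0679]
orientation: [0.001, 0.101, 0.995, -0.0]
wrist_force: [-1.2, -0.6, 0.0]
finger_gap: 0.0854
grip_force: 0.0
```

```bash
python3 -m jog '[[-1,0,0,0.003,0],[-1,0,0,0.002,0],[-1,0,0,0,0],[-1,0,0,0,0]]'
python3 -m jog '[[-1,0,0,0.002,0],[-1,0,0,0.002,0],[-1,0,0,0,0],[-1,0,0,0,0]]' | grep -E "tcp|wrist"
python3 -m jog '[[-1,0,0,0.001,0],[-1,0,0,0.001,0],[-1,0,0,0,0],[-1,0,0,0,0]]'| grep -E "tcp|wrist"
```

```text
clock: 3.65
tcp_pos: [0.5421, -0.1061, 0.062]
orientation: [-0.0, 0.101, 0.995, 0.0]
wrist_force: [0.8, 0.7, -1.0]
finger_gap: 0.0858
grip_force: 0.0
tcp_pos: [0.5421, -0.1062, 0.0581]
wrist_force: [0.7, 0.3, 1.0]
tcp_pos: [0.5422, -0.1062, 0.0562]
wrist_force: [0.1, -0.5, 0.9]
```

```bash
python3 -m jog '[[-1,0,0,0.001,0],[-1,0,0,0.001,0],[-1,0,0,0.001,0],[-1,0,0,0,0]]'| grep -E "tcp|wrist"
python3 -m jog '[[-1,0,0,0.001,0],[-1,0,0,0.001,0],[-1,0,0,0,0]]'| grep -E "tcp|wrist"
python3 -m jog '[[-1,0,0,0.001,0],[-1,0,0,0,0]]'| grep -E "tcp|wrist"
```

```text
tcp_pos: [0.5421, -0.1062, 0.053]
wrist_force: [0.3, 0.5, -0.4]
tcp_pos: [0.5421, -0.1062, 0.051]
wrist_force: [-0.6, -0.1, -0.1]
tcp_pos: [0.5422, -0.1062, 0.0501]
wrist_force: [0.6, 0.0, -0.0]
```

```bash
python3 -m jog '[[-1,0,0,0.001,0],[-1,0,0,0,0]]'| grep -E "tcp|wrist"
python3 -m jog '[[-1,0,0,0.001,0],[-1,0,0,0,0]]'| grep -E "tcp|wrist"
```

```text
tcp_pos: [0.5429, -0.1063, 0.0498]
wrist_force: [0.5, 0.2, 2.3]
tcp_pos: [0.5438, -0.1065, 0.0497]
wrist_force: [-0.1, 1.0, 8.1]
```

```bash
python3 - <<'E'
from h import *
c=cam("side");P=env.get_state()["tcp_pos"];u,v=proj(c,P)[0].astype(int);print(u,v)
a=c["img"][v-60:v+60,u-75:u+75];cv2.imwrite("pics/s2.png",cv2.resize(a,None,fx=4,fy=4,interpolation=cv2.INTER_CUBIC)[:,:,::-1])
E
```

```text
311 235
```

View pics/s2.png

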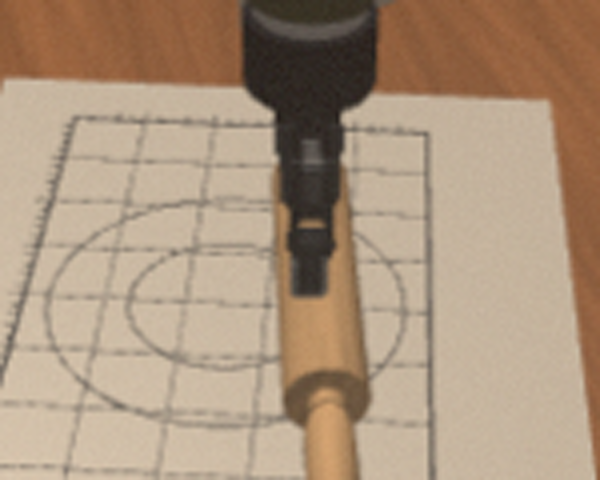

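Contact is at TCP z ≈ 0.0498 with 8 N, and the fingertip sits on the barrel's crown. First stroke.

```bash
python3 -m jog '[[-1,-0.004,0,0,0],[-1,-0.004,0,0,0],[-1,-0.004,0,0,0]]'| grep -E "tcp|wrist"
python3 -m jog '[[-1,-0.004,0,0,0],[-1,-0.004,0,0,0],[-1,0,0,0,0]]'| grep -E "tcp|wrist"
python3 - <<'E'
from h import *
c=cam("side");P=env.get_state()["tcp_pos"];u,v=311,235
a=c["img"][v-60:v+60,u-75:u+75];cv2.imwrite("pics/s3.png",cv2.resize(a,None,fx=4,fy=4,interpolation=cv2.INTER_CUBIC)[:,:,::-1])
E
```

```text
tcp_pos: [0.5555, -0.1088, 0.0497]
wrist_force: [0.2, 0.0, 7.5]
tcp_pos: [0.5641, -0.1105, 0.0497]
wrist_force: [0.1, 1.2, 8.2]
```

View pics/s3.png

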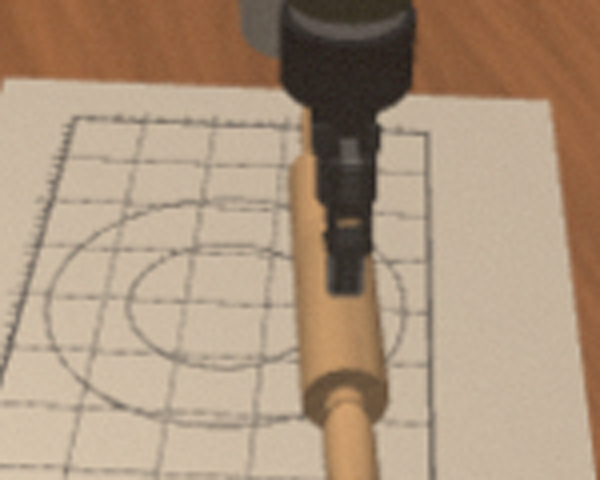

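The pin rolled about 11 mm under roughly 21 mm of finger travel, so it is turning as expected. I'll finish this stroke, then repeat it, checking the contact force each time.

```bash
python3 -m jog '[[-1,-0.004,0,0,0],[-1,-0.004,0,0,0],[-1,-0.004,0,0,0],[-1,-0.002,0,0,0],[-1,0,0,0,0]]'| grep -E "tcp|wrist"
python3 -m jog '[[-1,0,0,-0.008,0],[-1,0.01,0,0,0],[-1,0.01,0,0,0],[-1,0,0,0.006,0],[-1,0,0,0,0]]'| grep -E "tcp|wrist"
python3 -m jog '[[-1,0,0,0.001,0],[-1,0,0,0.001,0],[-1,0,0,0,0]]'| grep -E "tcp|wrist"
python3 - <<'E'
from h import *
c=cam("side");u,v=311,235
a=c["img"][v-60:v+60,u-75:u+75];cv2.imwrite("pics/s4.png",cv2.resize(a,None,fx=4,fy=4,interpolation=cv2.INTER_CUBIC)[:,:,::-1])
E
```

```text
tcp_pos: [0.5774, -0.1132, 0.0496]
wrist_force: [0.4, 1.5, 6.5]
tcp_pos: [0.5552, -0.1088, 0.0496]
wrist_force: [0.1, 0.8, 0.5]
tcp_pos: [0.5579, -0.1094, 0.0495]
wrist_force: [0.1, 1.7, 7.0]
```

View pics/s4.png

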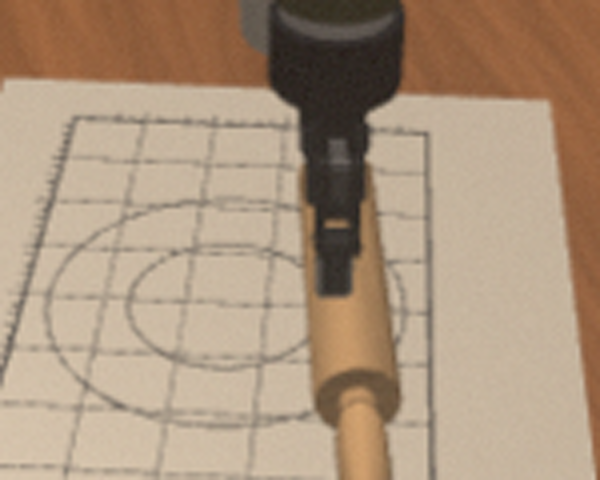

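```bash
python3 -m jog '[[-1,-0.004,0,0,0.2],[-1,-0.004,0,0,0.2],[-1,-0.004,0,0,0.2],[-1,-0.004,0,0,0.2],[-1,-0.004,0,0,0.2]]'| grep -E "tcp|wrist"
python3 -m jog '[[-1,-0.004,0,0,0.2],[-1,-0.004,0,0,0.2],[-1,-0.004,0,0,0.2],[-1,-0.003,0,0,0.2],[-1,0,0,0,0]]'| grep -E "tcp|wrist"
python3 -m jog '[[-1,0,0,-0.008,0],[-1,0.01,0,0,0],[-1,0.01,0,0,0],[-1,0,0,0.006,0],[-1,0,0,0,0]]'| grep -E "tcp|wrist"
python3 - <<'E'
from h import *
c=cam("wrist");save(c,"pics/w5.png");s=env.get_state();print(s["tcp_pos"],s["clock"])
E
```

```text
tcp_pos: [0.5779, -0.1133, 0.0497]
wrist_force: [0.8, 2.6, 7.4]
tcp_pos: [0.5929, -0.1164, 0.0497]
wrist_force: [1.7, 3.1, 7.1]
tcp_pos: [0.5702, -0.1119, 0.0495]
wrist_force: [0.4, 0.7, 1.7]
[ 0.57073432 -0.1120082   0.04975367] 8.4333
```

View pics/w5.png

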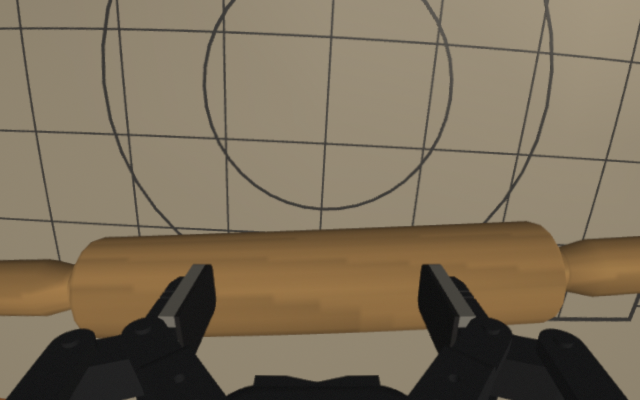

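The fingers are on top of the barrel, whose midline runs from (80,288) to (562,270). The pin did not follow the tool's turn, so I'll measure it.

```bash
cat >> h.py <<'E'
def pin_side(off=True):
    # fit axis from tan-coloured pixels in side view, search near mat
    c=cam("side");hsv=cv2.cvtColor(c["img"],cv2.COLOR_RGB2HSV)
    ys,xs=np.mgrid[0:400,0:640];W=ray(c,np.c_[xs.ravel(),ys.ravel()],.027);m=tomat(W)
    ins=((abs(m[:,0])<.195)&(abs(m[:,1])<.245)).reshape(400,640)
    return c,hsv,ins
E
python3 - <<'E'
from h import *
c=cam("wrist")
P=ray(c,[(80,288),(562,270)],.03);d=P[1]-P[0];d*=np.sign(d[1]);ce=P.mean(0)
print(tomat(P),ce,tomat(ce),"pin yaw",np.degrees(np.arctan2(-d[0],d[1])),np.linalg.norm(d))
c,h,ins=pin_side()
mask=(ins&(h[:,:,1]>90)&(h[:,:,2]>60)).astype(np.uint8)
n,l,st,_=cv2.connectedComponentsWithStats(mask);i=1+st[1:,4].argmax();print(st[i])
for y in range(st[i][1],st[i][1]+st[i][3],8):
    x=np.where(l[y]==i)[0];print(y,x.min(),x.max(),end="; ")
print(h[250:252,300],np.unique(h[ins][:,1],return_counts=True)[0].max())
E
```

```text
[[ 0.0825987  -0.1176666 ]
 [ 0.06011686  0.12208089]] [ 0.58270892 -0.11359681  0.03      ] [[0.07135778 0.00220714]] pin yaw -11.007116798755463 0.24079927845983382
[ 320  215   23   91 1135]
215 333 333; 223 333 335; 231 331 336; 239 330 337; 247 329 338; 255 320 339; 263 321 341; 271 322 342; 279 324 339; 287 328 340; 295 329 340; 303 331 340; [[ 17  47 194]
 [ 16  49 183]] 157
```

The pin yaw stays at about -11°, 5° from the mat's, which still fits the margin. I'll realign the tool and keep stroking straight.

```bash
python3 -m jog '[[-1,0,0,-0.002,-1],[-1,0,0,0,-1],[-1,0,0,0.002,0],[-1,0,0,0.001,0],[-1,0,0,0.001,0]]'| grep -E "tcp|wrist"
python3 -m jog '[[-1,-0.004,0,0,0],[-1,-0.004,0,0,0],[-1,-0.004,0,0,0],[-1,-0.004,0,0,0],[-1,-0.004,0,0,0]]'| grep -E "tcp|wrist"
python3 -m jog '[[-1,-0.004,0,0,0],[-1,-0.004,0,0,0],[-1,-0.004,0,0,0],[-1,-0.004,0,0,0],[-1,0,0,0,0]]'| grep -E "tcp|wrist"
python3 -m jog '[[-1,0,0,-0.008,0],[-1,0.01,0,0,0],[-1,0.01,0,0,0],[-1,0,0,0.006,0],[-1,0,0,0,0]]'| grep -E "tcp|wrist"
python3 -m jog '[[-1,0,0,0.001,0],[-1,0,0,0.001,0],[-1,0,0,0,0]]'| grep -E "tcp|wrist"
python3 - <<'E'
from h import *
c,h,ins=pin_side()
mask=(ins&(h[:,:,1]>90)&(h[:,:,2]>60)).astype(np.uint8)
n,l,st,_=cv2.connectedComponentsWithStats(mask);i=1+st[1:,4].argmax();b=st[i][1]+st[i][3]
# handle midline, right handle
pts=[(np.where(l[y]==i)[0].mean(),y) for y in range(b-22,b-8)];P=ray(c,[pts[0],pts[-1]],.027)
print(tomat(P),"tip",tomat(ray(c,[(pts[-1][0],b-2)],.027)),env.get_state()["clock"])
E
```

```text
tcp_pos: [0.5713, -0.1121, 0.0489]
wrist_force: [-1.5, -0.2, 10.6]
tcp_pos: [0.5919, -0.1162, 0.0498]
wrist_force: [0.2, 1.1, 7.1]
tcp_pos: [0.6082, -0.1194, 0.0498]
wrist_force: [0.8, -0.1, 7.5]
tcp_pos: [0.5855, -0.1148, 0.0494]
wrist_force: [0.3, -0.4, -0.8]
tcp_pos: [0.5874, -0.1154, 0.0488]
wrist_force: [0.2, 1.0, 3.9]
[[ 0.10381369 -0.13834907]
 [ 0.10772856 -0.17725228]] tip [[ 0.1075282 -0.1972977]] 10.5
```

```bash
python3 -m jog '[[-1,-0.004,0,0,0],[-1,-0.004,0,0,0],[-1,-0.004,0,0,0],[-1,-0.004,0,0,0],[-1,-0.004,0,0,0]]'| grep -E "tcp|wrist"
python3 -m jog '[[-1,-0.004,0,0,0],[-1,-0.004,0,0,0],[-1,-0.004,0,0,0],[-1,-0.004,0,0,0],[-1,-0.004,0,0,0]]'| grep -E "tcp|wrist"
python3 -m jog '[[-1,0,0,0,0],[-1,0,0,-0.008,0],[-1,0.009,0,0,0],[-1,0.009,0,0,0],[-1,0,0,0.006,0]]'| grep -E "tcp|wrist"
python3 -m jog '[[-1,0,0,0,0],[-1,0,0,0.001,0],[-1,0,0,0.001,0],[-1,0,0,0,0]]'| grep -E "tcp|wrist"
cat >> h.py <<'E'
def track():
    c,h,ins=pin_side()
    mask=(ins&(h[:,:,1]>90)&(h[:,:,2]>60)).astype(np.uint8)
    n,l,st,_=cv2.connectedComponentsWithStats(mask);i=1+st[1:,4].argmax();b=st[i][1]+st[i][3]
    pts=[(np.where(l[y]==i)[0].mean(),y) for y in range(b-22,b-8)];P=tomat(ray(c,[pts[0],pts[-1]],.027)).mean(0)
    s=env.get_state();print("handle",P,"centre x~",P[0]+P[1]*np.tan(np.radians(5.2)),"tcp mat",tomat(s["tcp_pos"]),s["clock"])
E
python3 -c "from h import *;track()"
```

```text
tcp_pos: [0.608, -0.1194, 0.0497]
wrist_force: [0.3, 1.1, 7.5]
tcp_pos: [0.6276, -0.1232, 0.0497]
wrist_force: [0.5, 0.6, 7.0]
tcp_pos: [0.6073, -0.1193, 0.0511]
wrist_force: [-0.4, 0.1, -0.7]
tcp_pos: [0.6094, -0.1197, 0.0492]
wrist_force: [0.8, -0.2, 5.4]
handle [ 0.12645859 -0.15646251] centre x~ 0.11221938283950142 tcp mat [[0.09869744 0.00381367]] 12.1333
```

```bash
python3 -m jog '[[-1,-0.004,0,0,0],[-1,-0.004,0,0,0],[-1,-0.004,0,0,0],[-1,-0.004,0,0,0],[-1,-0.004,0,0,0]]'| grep -E "tcp|wrist"
python3 -m jog '[[-1,-0.004,0,0,0],[-1,-0.004,0,0,0],[-1,-0.004,0,0,0],[-1,-0.004,0,0,0],[-1,-0.004,0,0,0]]'| grep -E "tcp|wrist"
python3 -m jog '[[-1,0,0,0,0],[-1,0,0,-0.008,0],[-1,0.009,0,0,0],[-1,0.009,0,0,0],[-1,0,0,0.006,0]]'| grep -E "tcp|wrist"
python3 -m jog '[[-1,0,0,0,0],[-1,0,0,0.001,0],[-1,0,0,0.001,0],[-1,0,0,0,0]]'| grep -E "tcp|wrist"
python3 -c "from h import *;track()"
```

```text
tcp_pos: [0.6297, -0.1237, 0.0498]
wrist_force: [-0.3, 1.4, 6.2]
tcp_pos: [0.6492, -0.1276, 0.0497]
wrist_force: [-0.0, 1.0, 6.1]
tcp_pos: [0.6291, -0.1238, 0.0513]
wrist_force: [1.4, 1.2, -0.5]
tcp_pos: [0.6313, -0.1242, 0.0495]
wrist_force: [0.3, 1.2, 5.7]
handle [ 0.14614446 -0.15520711] centre x~ 0.13201950480046867 tcp mat [[0.12089831 0.0056961 ]] 13.7667
```

```bash
python3 -m jog '[[-1,-0.004,0,0,0],[-1,-0.004,0,0,0],[-1,-0.004,0,0,0],[-1,-0.004,0,0,0],[-1,-0.004,0,0,0]]'| grep -E "tcp|wrist"
python3 -m jog '[[-1,-0.004,0,0,0],[-1,-0.004,0,0,0],[-1,-0.004,0,0,0],[-1,-0.004,0,0,0],[-1,-0.003,0,0,0]]'| grep -E "tcp|wrist"
python3 -m jog '[[-1,0,0,0,0],[-1,0,0,0,0],[-1,0,0,-0.006,0],[-1,0,0,-0.02,0],[-1,0,0,-0.03,0]]'| grep -E "tcp|wrist"
python3 -m jog '[[-1,0.02,0,-0.03,0],[-1,0.03,0,-0.02,0],[-1,0.03,0,0,0],[-1,0.02,0,0,0],[-1,0,0,0,0]]'| grep -E "tcp|wrist"
python3 - <<'E'
from h import *
track();c=cam("side");cv2.imwrite("pics/s6.png",cv2.resize(c["img"][185:335,195:415],None,fx=3.6,fy=3.6,interpolation=cv2.INTER_CUBIC)[:,:,::-1])
E
```

```text
tcp_pos: [0.6512, -0.1281, 0.0498]
wrist_force: [-0.2, 1.0, 6.8]
tcp_pos: [0.6699, -0.1318, 0.0496]
wrist_force: [0.1, 1.8, 5.5]
tcp_pos: [0.6655, -0.131, 0.1012]
wrist_force: [-0.6, 0.0, -0.5]
tcp_pos: [0.5659, -0.1106, 0.1549]
wrist_force: [-0.8, 0.5, -0.2]
handle [ 0.16478935 -0.15403633] centre x~ 0.15077094229293322 tcp mat [[0.05677131 0.00029578]] 15.4833
```

View pics/s6.png

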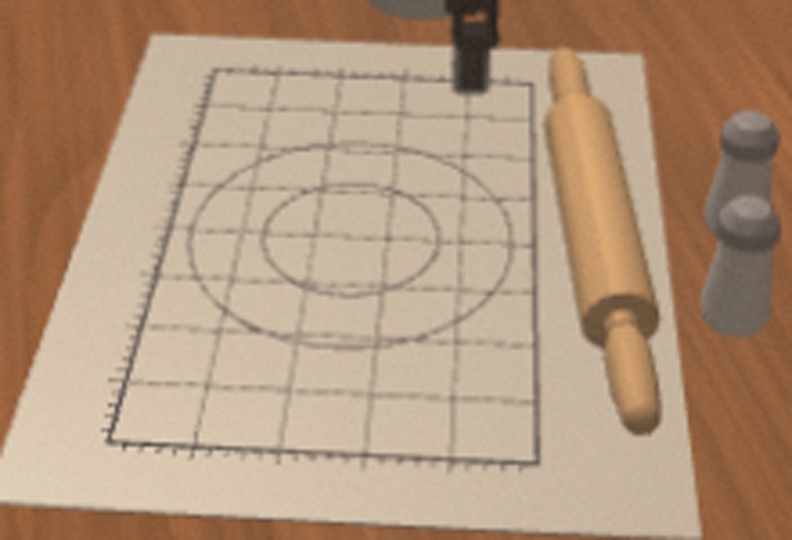

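The whole barrel now lies on the plain margin, with its midline from (578,107) to (621,325) in the crop. I'll check the numbers before handing in.

```bash
python3 - <<'E'
from h import *
c=cam("side");q=lambda x,y:(x/3.6+195-.4,y/3.6+185-.4)
P=tomat(ray(c,[q(578,107),q(621,325),q(566,53),q(640,427)],.027));print(P)
for a,b in((0,1),(2,3)):
    d=P[a]-P[b];y=np.degrees(np.arctan2(-d[0],d[1]));print("rel yaw",y,"x mid",P[[a,b]].mean(0))
E
```

```text
[[ 0.14206731  0.13142924]
 [ 0.16076197 -0.10545172]
 [ 0.13521727  0.20550352]
 [ 0.16698943 -0.19139912]]
rel yaw 4.512433662377407 x mid [0.15141464 0.01298876]
rel yaw 4.57678382007915 x mid [0.15110335 0.0070522 ]
```

The barrel spans mat x ≈ 0.117 to 0.185, inside 0.110 to 0.200, and sits 4.5° off parallel. The robot is clear of it.

```bash
python3 -c "
from workcell import env;print(env.hand_in())"
```

```text
the job is handed in; nothing more can be done
None
```

I rolled the pin from above onto the mat's plain back margin and handed the job in at about 15.5 s: by the camera, the whole barrel is on the margin (about 7 mm clear in front, 15 mm behind), about 4.5° off parallel to the back edge, and the gripper never went near the shakers, jug or spoon.

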